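# Stack bearing, spacer and retaining collar on the drill spindle

### The job

Build up the upright drill spindle in the green stand: push the steel bearing down the shaft until it is fully home on the black stop, then the brass spacer fully home on the bearing, then the red retaining collar fully home on the spacer, so that no gaps are left. Once you feel a part land, press it home with about 10 to 15 N, and never press on the stack with more than 25 N. Leave the copper-coloured worn bearing, the beaker, the oil bottle and the tools alone, and let go of everything at the end.

Things in the scene. Friction and masses are not known exactly. Their poses are not given: they have to be found in the camera images.
- spindle: Fixed stand, green base 110 x 110 x 14 mm, with an upright steel shaft of 16 mm diameter. Origin on the shaft's axis at the table top. Low on the shaft is a rubber-cushioned black stop disc, 30 mm across: the stack rests on its upper face; its cushion gives about 1 mm at 15 N. The disc is set anew each time, its face anywhere from 56 to 66 mm above the table; this height is NOT measured and must be felt.
- spindle_tip (a point): Top centre of the shaft, 118 mm above the table, on its vertical axis; the last 10 mm taper to 7 mm diameter. At 68.5, 85 and 101 mm above the table three sprung brass domes stand out to 21 mm diameter; the parts' bores are 19 mm. Pushing a part over a row takes about 4 to 10 N, then about 3 N drag. Parts do not slide down by their own weight.
- bearing_mid (a point): Centre (half-way up) of the steel-grey bearing with black seals: ring of 40 mm outer diameter, 19 mm bore, 15 mm high, about 0.1 kg, lying flat on a blue mat 2 mm thick. z along its axis. Goes on first.
- spacer_mid (a point): Centre of the plain brass spacer: ring of 35 mm outer diameter, 19 mm bore, 18 mm high, about 50 g, standing on the mat. Goes on second.
- collar_mid (a point): Centre of the red retaining collar: ring of 40 mm outer diameter, 19 mm bore, 14 mm high, about 70 g, lying on the mat. Goes on last, as the retainer.
- old_bearing: Worn copper-coloured bearing, 48 mm outer diameter, 13 mm high, lying on the mat among the parts; origin at the centre of its underside. Not to be used or moved.
- beaker: Glass beaker, 80 mm across and 110 mm high, loose; origin at the centre of its underside. Leave it.
- oil: Yellow oil bottle, 48 mm across and 130 mm high, loose; origin at the centre of its underside. Leave it.
- screwdriver: Screwdriver with orange handle, lying loose. Leave it.
- wrench: Steel wrench, lying loose. Leave it.
Mind the look-alikes: they are no part of the job. What is shaped like the part that bears spacer_mid but purple is not meant. Of the things shaped like the spindle, the green one is meant.

How it is judged:
By the outcome, as a careful person would: the job done as asked, in the order asked, and still so for the second after the job is handed in, with the robot touching nothing.
It also fails if it takes over 72 s, if anything falls off the work surface, if the arm or the gripper's body presses on something with over 40 N, if the wrist force passes 120 N, or if a joint passes its speed limit or range.

### The arm

A 6-joint arm with a two-finger parallel gripper is mounted at the origin on the work surface. World frame = base frame: x ahead of the robot, y to its left, z up, the work surface at z = 0. Lengths are in m, angles in rad, forces in N, time in s.
With the tool pointing down it reaches from about 0.25 to 0.725 m from the base axis. Payload 9.7 kg.
Tool frame: the origin (TCP) lies midway between the tips of the shut fingers; the grasp point (between the pads) lies 19 mm behind it; z points along the fingers, y is the direction in which the jaws open and shut (so a half turn about z gives the same grasp; the last joint's range is limited). The gripper opens to 85 mm and grips with 20 to 120 N. Pads are 22 mm wide; open, the fingers measure 114 mm over their backs; the gripper's body (76 mm by 85 mm) begins 54 mm behind the grasp point. The pads swing forward as they close: fully open they stand 13 mm farther back than shut.
Start: joints at [1.19, 0.087, 0.176, 1.66, 0, 1.571], TCP at [0.204, 0.511, 0.231] pointing down, gripper open.
Joint ranges: [-3.13, 3.13], [-0.85, 1.81], [-1.15, 1.24], [-2.2, 2.28], [-1.44, 1.52], [-3.14, 3.14]. Speed limits (rad/s): [2.22, 2.22, 2.57, 3.14, 3.14, 3.14].

### API

Orientations are given as a rotation vector (axis times angle).
In Python, from bench import r gives the robot as it stands. The module is installed in compiled form; this text tells all that it offers.
- The arm moves only by the tool move_arm, never from a script. Its argument "targets" is a list that holds one entry, the list of rows, each a list of 4 numbers: the shift along the tool's x, y, z in m, then the turn about the tool's z in degrees. In form: [[[dx, dy, dz, yaw], ...]]. A call has 1 to 5 rows; each row shifts and turns the commanded pose from where the row before left it, along the tool's axes as they then stand; what a row does not reach is not made up. A row lasts 1/12 s, in which the tool goes at most 41.7 mm and 7.16 degrees, less where a joint would pass 70% of its speed; a pose out of reach is approached as far as the arm can. A call is refused whole if a number of a shift passes 0.0417 or a number of a turn 7.16, either way. A call with a gripper value outside its range is refused whole. "gripper" is the closure in counts, from 0 (fully open) to 255 (shut), set as the call begins (left out, the last holds). The fingers move at their own pace and stop on an object; "force" is the grip in N (left out, the last holds). Time passes only in rows, so rows that do not move let the fingers close. It gives the time, the measured TCP pose, the force and the opening at its end, in the units of the state.
- r.sense(): the state, without advancing time (a new reading comes with each control period).
- r.read_camera(name): name is "side" or "top" or "wrist"; returns a dict with "img" (400x640x3 uint8, red, green, blue), "range_z" (400x640 float32, m along the optical axis (not along the pixel's ray), 0 where there is no reading), "intrinsics" (3x3 intrinsics, pixels), "xyz" and "attitude" of the camera in the world. Camera axes: x right, y down, z forward; pixel columns grow to the right and rows downward; lengths in m; the calibration is good to about 2 mm. A picture is of the moment at which its call begins.
- r.sign_off(): hands the job in, once; it reports no verdict.
Trained networks look in the newest picture that a camera, given by its name, has taken for a name from the list of things; names that differ only in an ending like _2 or _b are one class to them, and where a whole thing is asked for, a point or a joint stands for the part that bears it (a point fixed in the world has none). Each returns a list of dicts, best first, with "p" (0 to 1); they miss things now and then, are a little off and sometimes report something else, mostly with a low value. They report only what shows in the picture. A call takes as long as a camera call. They do not tell look-alikes from the thing itself.
- r.find_in(camera, name): "extent" ([left, top, right, bottom] in pixels, round what is visible of it).
- r.landmark_of(camera, name): "position" ([column, row] in pixels: a listed point, or the origin of a listed thing).
The state is a dict: "t": time; "joints": joint angles; "qvel": joint speeds; "tau": joint torques, N m; "position": TCP position; "tool_rot": TCP orientation; "wrist_force": force on the tool from outside, world axes, zero at the start; "torque": the same for the moment, N m; "finger_gap": finger opening in m.
Only numpy, scipy, OpenCV 4.12 (cv2) and the standard library are available. Lean on these libraries where they do the work, as an engineer would, in place of code of your own. Each camera call takes 0.05 s, during which the arm holds its last target. There are 200 camera calls.

## Working session

There is one attempt and no reset: what is moved stays moved. The work goes in short steps, Python scripts to look and compute and a tool call to move; the robot and the scene stay as the last step left them, time stands still between calls to the robot, and variables do not carry over. Pictures are saved under pics/ and viewed, on a budget of 10 in all, crops included, one or two more only if the job needs it, and the job is handed in when it is done.

Besides the shell and the picture viewer there is one more tool, called as a command line: name --argument value ..., lists and objects as JSON in quotes. move_arm: Moves the arm, as the interface text tells. Its arguments: {"type":"object","properties":{"targets":{"type":"array"},"gripper":{"type":"number"},"force":{"type":"number"}},"required":["targets"]}

```bash
mkdir -p pics; cat > h.py <<'E'
from bench import r
import numpy as np, cv2
from scipy.spatial.transform import Rotation as R
def rot(a):
    a=np.array(a,float)
    if a.shape==(3,3): return a
    return R.from_rotvec(a).as_matrix() if a.size==3 else R.from_quat(a).as_matrix()
def cloud(c):
    K=np.array(c["intrinsics"]);z=c["range_z"];v,u=np.mgrid[:400,:640]
    p=np.dstack([(u-K[0,2])/K[0,0]*z,(v-K[1,2])/K[1,1]*z,z])
    return p@rot(c["attitude"]).T+np.array(c["xyz"])
def save(c,n): cv2.imwrite("pics/"+n+".png",c["img"][:,:,::-1])
E
python3 - <<'E'
from h import *
ims=[]
for n in("top","side"):
    c=r.read_camera(n);P=cloud(c);save(c,n+"0");ims.append(c["img"])
    print(n,c["xyz"],c["attitude"],c["intrinsics"][0][0])
    for t in("bearing_mid","spacer_mid","collar_mid","spindle_tip","spindle","old_bearing"):
        for d in r.landmark_of(n,t)[:4]:
            u,v=np.round(d["position"]).astype(int)
            print(t,round(d["p"],2),u,v,P[min(v,399),min(u,639)].round(3))
cv2.imwrite("pics/both.png",cv2.resize(np.vstack(ims),(480,600))[:,:,::-1])
print(r.sense())
E
```

```text
top [ 0.41512478 -0.0355707   1.07559879] [-2.15720522  2.20682453 -0.10856187] 437.855905916904
bearing_mid 0.75 373 165 [ 0.569 -0.188  0.013]
spacer_mid 0.62 451 206 [ 0.465 -0.379  0.002]
spacer_mid 0.49 422 219 [ 0.434 -0.303  0.012]
spacer_mid 0.29 255 193 [0.498 0.089 0.111]
collar_mid 0.45 416 162 [ 0.576 -0.297  0.003]
spindle_tip 0.76 258 192 [ 0.415 -0.036  1.076]
spindle_tip 0.72 214 281 [0.309 0.178 0.117]
spindle 0.87 263 197 [0.493 0.077 0.059]
spindle 0.57 227 278 [0.306 0.168 0.028]
old_bearing 0.47 356 229 [ 0.414 -0.143  0.002]
side [ 0.1606315  -0.70437576  0.7668305 ] [-2.2481265   0.52196927 -0.25463601] 459.1467476956684
bearing_mid 0.84 375 262 [ 0.567 -0.193  0.017]
spacer_mid 0.61 382 352 [ 0.474 -0.369  0.   ]
spacer_mid 0.56 345 324 [ 0.441 -0.289  0.001]
collar_mid 0.7 405 298 [ 0.577 -0.291  0.006]
spindle_tip 0.71 200 159 [ 0.337  0.346 -0.001]
spindle_tip 0.57 291 160 [ 0.562  0.235 -0.002]
spindle_tip 0.17 238 156 [0.436 0.313 0.   ]
spindle 0.84 295 196 [0.498 0.067 0.023]
spindle 0.75 212 197 [0.316 0.155 0.02 ]
{'t': 0.7, 'joints': array([ 1.19002197e+00,  8.68783392e-02,  1.75893400e-01,  1.65981829e+00,
       -2.41292648e-05,  1.57080858e+00]), 'qvel': array([-6.27238015e-05, -1.36473550e-03,  9.47172921e-04, -2.72601068e-05,
       -6.24119347e-04, -1.61896805e-03]), 'tau': array([ 1.20618984e-04, -5.19964850e+01,  4.64784443e+01,  1.11098318e-03,
       -4.63351375e-05,  7.84091981e-06]), 'position': array([0.2044027 , 0.51059139, 0.23129269]), 'tool_rot': array([ 5.94526797e-01,  3.08480172e+00, -1.78141997e-05]), 'wrist_force': array([-1.18935895,  0.42764522, -0.52360828]), 'torque': array([0.02589926, 0.0413607 , 0.01724173]), 'finger_gap': 0.08529963495738455}
```

View pics/top0.png

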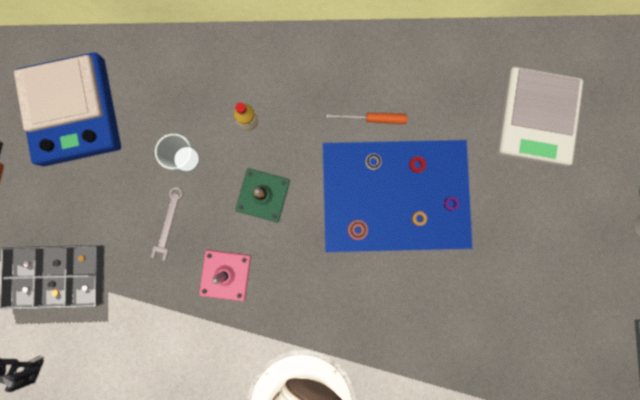

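View pics/side0.png

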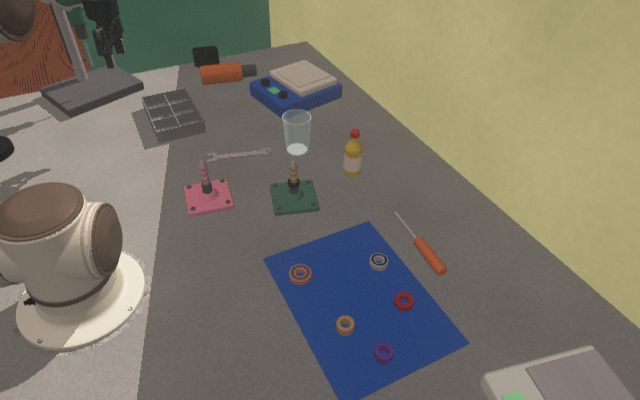

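The top view shows these candidates:
- Steel bearing: (373,161). The copper worn one at (358,230) is not it.
- Brass spacer: (419,218). The purple look-alike at (451,203) is not it.
- Red collar: (417,164).
- Green spindle: (260,192). The pink one at (220,277) is not it.

I'll check these choices in one close crop.

```bash
python3 - <<'E'
from h import *
c=r.read_camera("top");P=cloud(c)
i=c["img"][135:260,235:475]
cv2.imwrite("pics/crop.png",cv2.resize(i,None,fx=3.3,fy=3.3,interpolation=cv2.INTER_CUBIC)[:,:,::-1])
K=np.array(c["intrinsics"]);A=rot(c["attitude"]);o=np.array(c["xyz"])
def ray(u,v,z):
    d=A@np.array([(u-K[0,2])/K[0,0],(v-K[1,2])/K[1,1],1]);return (o+d*(z-o[2])/d[2]).round(4)
for n,u,v,z in(("bearing",373,161,.012),("spacer",419,218,.014),("collar",417,164,.012),("spindle",258,192,.118)):print(n,ray(u,v,z))
w=r.read_camera("wrist");print(w["xyz"],w["intrinsics"],rot(w["attitude"]).round(3))
E
```

```text
bearing [ 0.5791 -0.1887  0.012 ]
spacer [ 0.4368 -0.2954  0.014 ]
collar [ 0.5693 -0.2967  0.012 ]
spindle [0.4996 0.0813 0.118 ]
[0.13871147 0.53785474 0.37459362] [[322.56717487   0.         320.48433201]
 [  0.         322.56717487 202.96188405]
 [  0.           0.           1.        ]] [[ 0.371  0.892  0.256]
 [ 0.929 -0.357 -0.102]
 [ 0.     0.276 -0.961]]
```

View pics/crop.png

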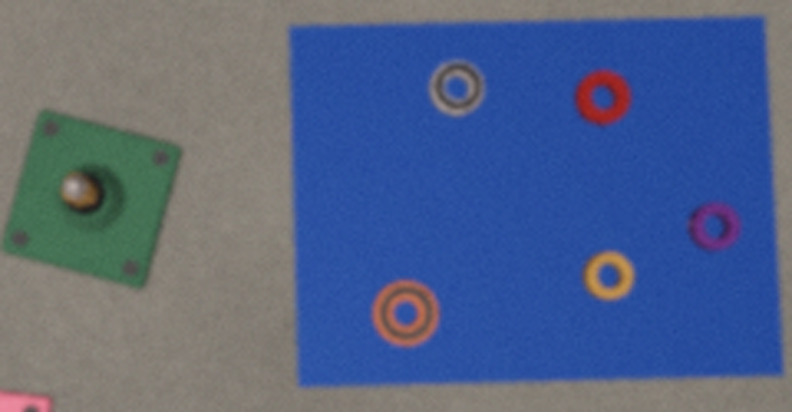

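move_arm --targets '[[[0,0,0,7],[0,0,0,7],[0,0,0,7],[0,0,0,7],[0,0,0,7]]]'

```text
t: 1.22
position: [0.2044, 0.5106, 0.2313]
tool_rot: [-1.503, -2.759, -0.0]
wrist_force: [1.0, 0.0, -0.0]
finger_gap: 0.0854
```

move_arm --targets '[[[0,0,0,7],[0,0,0,7],[0,0,0,7],[0,0,0,7],[0,0,0,5.2]]]'

```text
t: 1.63
position: [0.2044, 0.5106, 0.2313]
tool_rot: [2.229, 2.214, -0.0]
wrist_force: [0.4, 0.2, -0.3]
finger_gap: 0.0853
```

move_arm --targets '[[[-0.0286,0.0197,0,0],[-0.0286,0.0197,0,0],[-0.0286,0.0197,0,0],[-0.0286,0.0197,0,0],[-0.0286,0.0197,0,0]]]'

```text
t: 2.05
position: [0.3034, 0.3662, 0.2313]
tool_rot: [2.221, 2.222, 0.001]
wrist_force: [-0.3, 1.3, -1.3]
finger_gap: 0.0855
```

move_arm --targets '[[[-0.0286,0.0197,0,0],[-0.0286,0.0197,0,0],[-0.0286,0.0197,0,0],[-0.0286,0.0197,0,0],[-0.0286,0.0197,0,0]]]'

```text
t: 2.47
position: [0.402, 0.223, 0.2315]
tool_rot: [2.222, 2.221, 0.001]
wrist_force: [0.0, 0.6, 0.3]
finger_gap: 0.0854
```

move_arm --targets '[[[-0.0286,0.0197,0,0],[-0.0286,0.0197,0,0],[-0.0286,0.0197,0,0],[-0.0286,0.0197,0,0],[-0.0286,0.0197,0,0]]]'

```text
t: 2.88
position: [0.5005, 0.0798, 0.2315]
tool_rot: [2.222, 2.221, 0.001]
wrist_force: [0.8, 0.5, 0.3]
finger_gap: 0.0856
```

move_arm --targets '[[[0,0,0.011,0],[0,0,0,0],[0,0,0,0]]]'

```text
t: 3.13
position: [0.4994, 0.0813, 0.2199]
tool_rot: [-2.222, -2.22, 0.002]
wrist_force: [-0.3, -0.4, -0.4]
finger_gap: 0.0856
```

```bash
cat >> h.py <<'E'
def ray(c,u,v,z):
    K=np.array(c["intrinsics"]);A=rot(c["attitude"]);o=np.array(c["xyz"])
    d=A@np.array([(u-K[0,2])/K[0,0],(v-K[1,2])/K[1,1],1]);return (o+d*(z-o[2])/d[2])
E
python3 - <<'E'
from h import *
w=r.read_camera("wrist");save(w,"w1");P=cloud(w)
s=r.sense();print(s["position"],s["tool_rot"],s["joints"],w["xyz"])
for d in r.landmark_of("wrist","spindle_tip"):
    u,v=d["position"];print(d["p"],u,v,ray(w,u,v,.118),P[int(v),int(u)])
for h in (.10,.116):
    m=(abs(P[:,:,2]-h)<.002 if h<.11 else P[:,:,2]>h)&(w["range_z"]>0)&(np.hypot(P[:,:,0]-.5,P[:,:,1]-.08)<.03)
    print(h,m.sum(),P[m].mean(0),P[m].min(0),P[m].max(0))
E
```

```text
[0.49936508 0.08183685 0.2204549 ] [-2.22127580e+00 -2.22109414e+00  4.04144299e-04] [ 1.62356509e-01 -2.17779297e-02  4.32850420e-02  1.63627991e+00
  1.44433428e-04  1.73323459e+00] [0.4989905  0.15260718 0.36317676]
0.96 51.1 71.2 [0.30781183 0.17940037 0.118     ] [0.30878462 0.17938967 0.11929912]
0.57 323.5 199.5 [0.50100358 0.08508353 0.118     ] [0.50060507 0.0856455  0.11855989]
0.1 7 [0.50367512 0.09380474 0.10117055] [0.49489043 0.08882814 0.09947522] [0.51153717 0.09561176 0.10178765]
0.116 9628 [0.50019761 0.09564852 0.30307225] [0.47628002 0.08174047 0.11603175] [0.52454128 0.10352437 0.31743439]
```

View pics/w1.png

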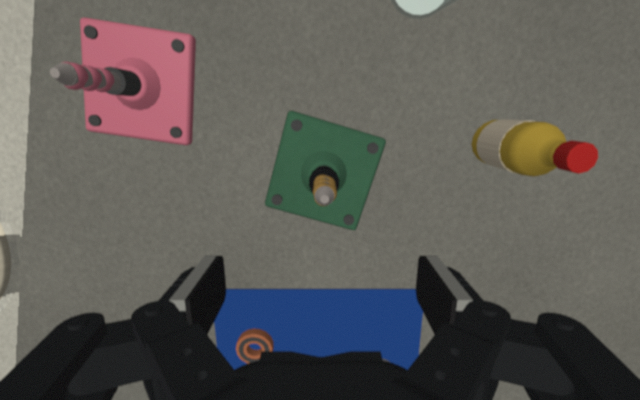

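The tip is at about (324,198) in the wrist view. Its y differs by about 4 mm from the top view, so I'll cross-check with the base outline before moving on to the bearing.

```bash
cat >> h.py <<'E'
def hullc(m):
    m=cv2.morphologyEx(m.astype(np.uint8),cv2.MORPH_OPEN,np.ones((3,3)))
    cs=cv2.findContours(m,cv2.RETR_EXTERNAL,cv2.CHAIN_APPROX_NONE)[0]
    return cv2.convexHull(max(cs,key=cv2.contourArea))
def hcen(h,c,z):
    "metric centroid of a hull projected on plane z"
    q=np.array([ray(c,u,v,z)[:2] for u,v in h[:,0]])
    M=cv2.moments((q*1e3).astype(np.float32).reshape(-1,1,2))
    return np.array([M["m10"],M["m01"]])/M["m00"]/1e3, np.sqrt(M["m00"])
E
python3 - <<'E'
from h import *
for n in("wrist","top","side"):
    c=r.read_camera(n);g=cv2.cvtColor(c["img"],cv2.COLOR_RGB2HSV)
    P=cloud(c)
    m=(g[:,:,0]>60)&(g[:,:,0]<95)&(g[:,:,1]>90)&(abs(P[:,:,0]-.5)<.12)&(abs(P[:,:,1]-.08)<.12)
    h=hullc(m);print(n,hcen(h,c,.014),len(h))
    r.landmark_of(n,"spindle_tip")
    for d in r.landmark_of(n,"spindle_tip"):
        u,v=d["position"];print("  ",round(d["p"],2),u,v,ray(c,u,v,.118))
c=r.read_camera("wrist");i=c["img"][180:220,304:344];j=c=r.read_camera("top")["img"][175:210,240:275]
s=lambda a:cv2.resize(a,(390,390),interpolation=cv2.INTER_CUBIC)
cv2.imwrite("pics/tip.png",np.hstack([s(i),s(j)])[:,:,::-1])
E
```

```text
wrist (array([0.50061662, 0.08691368]), np.float64(104.31289132579846)) 24
   0.9 323.8 202.0 [0.50145278 0.08363415 0.118     ]
   0.83 54.7 70.1 [0.31008894 0.18071503 0.118     ]
top (array([0.49945609, 0.06084378]), np.float64(71.85798066707054)) 15
   0.95 256.6 189.4 [0.50540918 0.08430985 0.118     ]Traceback (most recent call last):
  File "<stdin>", line 6, in <module>
  File "h.py", line 19, in hullc
    return cv2.convexHull(max(cs,key=cv2.contourArea))
                          ~~~^^^^^^^^^^^^^^^^^^^^^^^^
ValueError: max() iterable argument is empty
```

```bash
python3 - <<'E'
from h import *
c=r.read_camera("wrist");g=cv2.cvtColor(c["img"],cv2.COLOR_RGB2HSV)
for hmin,s in((50,60),(45,50),(50,80)):
    m=(g[:,:,0]>hmin)&(g[:,:,0]<100)&(g[:,:,1]>s);m[:,:250]=0;m[:,400:]=0;m[:100]=0;m[240:]=0
    h=hullc(m);b=cv2.minAreaRect(h);print(hcen(h,c,.014),b[0],b[1],ray(c,*b[0],.014))
s=lambda a:cv2.resize(a,(400,400),interpolation=cv2.INTER_CUBIC)
cv2.imwrite("pics/tip.png",np.hstack([s(c["img"][180:220,304:344]),s(r.read_camera("top")["img"][170:210,240:280])])[:,:,::-1])
E
```

```text
(array([0.50150966, 0.08654544]), np.float64(107.19587716285157)) (323.18865966796875, 171.33961486816406) (101.09737396240234, 97.5260009765625) [0.50210503 0.08889344 0.014     ]
(array([0.5015467 , 0.08658686]), np.float64(107.539056521402)) (322.458740234375, 171.6376190185547) (101.24224090576172, 97.88985443115234) [0.50130487 0.0885617  0.014     ]
(array([0.50156545, 0.08660852]), np.float64(106.1075458958967)) (323.43255615234375, 171.20913696289062) (99.99486541748047, 96.4139633178711) [0.50237219 0.08903856 0.014     ]
```

View pics/tip.png

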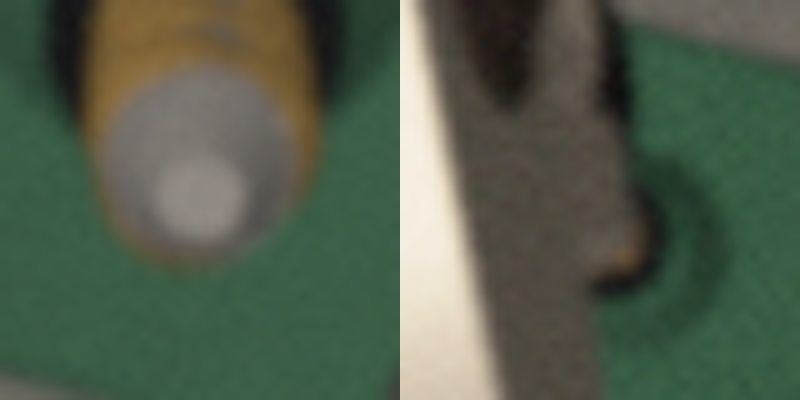

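The tip centre is at wrist pixel (323.6,199.1), which gives a shaft axis of about (0.5011, 0.0854). The base outline agrees to about 1 mm. Next I'll go to the bearing and view it in the same relative geometry.

move_arm --targets '[[[-0.027,0.0074,0.01,0],[-0.027,0.0074,0.01,0],[-0.027,0.0074,0.01,0],[-0.027,0.0074,0.01,0],[-0.027,0.0074,0.01,0]]]' --gripper 65 --force 60

```text
t: 4.1
position: [0.5369, -0.0548, 0.1699]
tool_rot: [2.221, 2.221, 0.0]
wrist_force: [-0.4, -0.8, -0.2]
finger_gap: 0.0638
```

move_arm --targets '[[[-0.027,0.0074,0.01,0],[-0.027,0.0074,0.01,0],[-0.027,0.0074,0.01,0],[-0.027,0.0074,0.01,0],[-0.027,0.0074,0.01,0]]]'

```text
t: 4.52
position: [0.5739, -0.1899, 0.1198]
tool_rot: [2.222, 2.221, 0.0]
wrist_force: [-1.5, -0.2, -0.7]
finger_gap: 0.0635
```

move_arm --targets '[[[0,0,0,0],[0,0,0,0],[0,0,0,0]]]'

```text
t: 4.77
position: [0.5736, -0.1883, 0.1203]
tool_rot: [-2.222, -2.22, -0.0]
wrist_force: [0.6, -0.3, 0.5]
finger_gap: 0.0639
```

```bash
cat > look.py <<'E'
from h import *
import sys
w=r.read_camera("wrist");save(w,sys.argv[1]);P=cloud(w)
s=r.sense();p=s["position"];print(p.round(4),s["tool_rot"].round(3),s["joints"].round(2),s["finger_gap"])
zt={"bearing_mid":.017,"spacer_mid":.020,"collar_mid":.016}
g=cv2.cvtColor(w["img"],cv2.COLOR_RGB2HSV)
blue=(g[:,:,0]>100)&(g[:,:,0]<128)&(g[:,:,1]>120)
t=sys.argv[2];z=zt[t]
for d in r.landmark_of("wrist",t):
    u,v=d["position"];q=ray(w,u,v,z-.0075);print(round(d["p"],2),u,v,q.round(4))
# top-face hull by depth band
X=np.hypot(P[:,:,0]-float(sys.argv[3]),P[:,:,1]-float(sys.argv[4]))<.04
m=X&(abs(P[:,:,2]-z)<.004)&~blue
h=hullc(m);c,a=hcen(h,w,z);print("depthface",c.round(4),"diam",a*2/np.sqrt(np.pi),cv2.boundingRect(h))
# bore: hole contour of non-blue blob
nb=(X&~blue).astype(np.uint8);cs,hi=cv2.findContours(nb,cv2.RETR_CCOMP,cv2.CHAIN_APPROX_NONE)
for k,cc in enumerate(cs):
    if cv2.contourArea(cc)>40:
        c,a=hcen(cv2.convexHull(cc),w,z);print("hole" if hi[0,k,3]>=0 else "outer",c.round(4),"diam",round(a*2/np.sqrt(np.pi),1),cv2.boundingRect(cc))
E
python3 look.py w2 bearing_mid .574 -.188
```

```text
[ 0.5737 -0.1879  0.1208] [2.221 2.221 0.   ] [-0.32  0.2   0.09  1.46  0.    1.25] 0.06369694685088793
0.62 325.5 199.9 [ 0.577  -0.1873  0.0095]
depthface [ 0.578  -0.1862] diam 39.065808766746834 (303, 177, 49, 48)
outer [ 0.5739 -0.3115] diam 211.0 (183, 248, 277, 152)
outer [ 0.5779 -0.1861] diam 41.0 (302, 175, 51, 52)
hole [ 0.5779 -0.1854] diam 16.2 (316, 191, 23, 20)
```

View pics/w2.png

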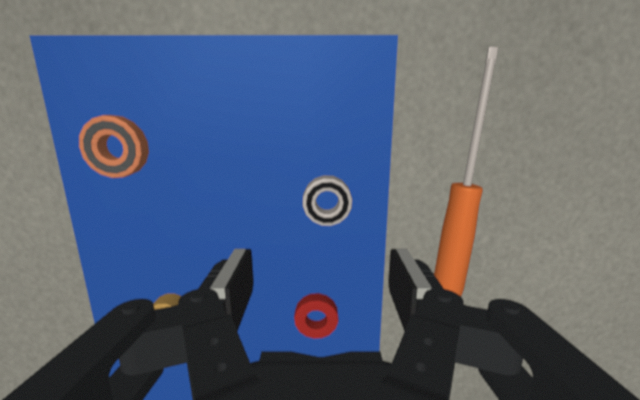

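move_arm --targets '[[[0.0018,0.0042,0.02,0],[0,0,0.03,0],[0,0,0.03,0],[0,0,0.026,0],[0,0,0.01,0]]]'

```text
t: 5.28
position: [0.5762, -0.1851, 0.001]
tool_rot: [-2.218, -2.22, 0.003]
wrist_force: [-0.2, 0.2, -1.0]
finger_gap: 0.0632
```

move_arm --targets '[[[0,0,0,0],[0,0,0,0],[0,0,0,0],[0,0,0,0]]]' --gripper 255 --force 80

```text
t: 5.62
position: [0.5791, -0.187, 0.0065]
tool_rot: [2.22, 2.219, 0.002]
wrist_force: [-0.4, 0.3, -0.7]
finger_gap: 0.0363
```

move_arm --targets '[[[0,0,0,0],[0,0,0,0],[0,0,-0.01,0],[0,0,-0.03,0],[0,0,-0.03,0]]]'

```text
t: 6.03
position: [0.5768, -0.1864, 0.0745]
tool_rot: [-2.22, -2.219, 0.002]
wrist_force: [1.1, -0.1, -0.6]
finger_gap: 0.0367
```

move_arm --targets '[[[0,0,-0.03,0],[0,0,-0.03,0],[0,0,0,0],[0,0,0,0]]]'

```text
t: 6.37
position: [0.5789, -0.1871, 0.137]
tool_rot: [2.219, 2.218, 0.003]
wrist_force: [-0.2, 0.2, -1.8]
finger_gap: 0.0361
```

```bash
python3 - <<'E'
from h import *
s=r.sense();print(s["position"].round(4),s["finger_gap"],s["wrist_force"].round(2))
w=r.read_camera("wrist");save(w,"w3");cv2.imwrite("pics/w3c.png",cv2.resize(w["img"][200:400,160:480],(800,500),interpolation=cv2.INTER_CUBIC)[:,:,::-1])
for d in r.landmark_of("wrist","bearing_mid"):
    u,v=d["position"];print(d["p"],u,v,cloud(w)[int(v),int(u)])
E
```

```text
[ 0.5789 -0.1871  0.137 ] 0.036125609850262815 [-0.25  0.22 -1.8 ]
0.95 320.2 268.0 [ 0.57830792 -0.25946948  0.003811  ]
```

View pics/w3c.png

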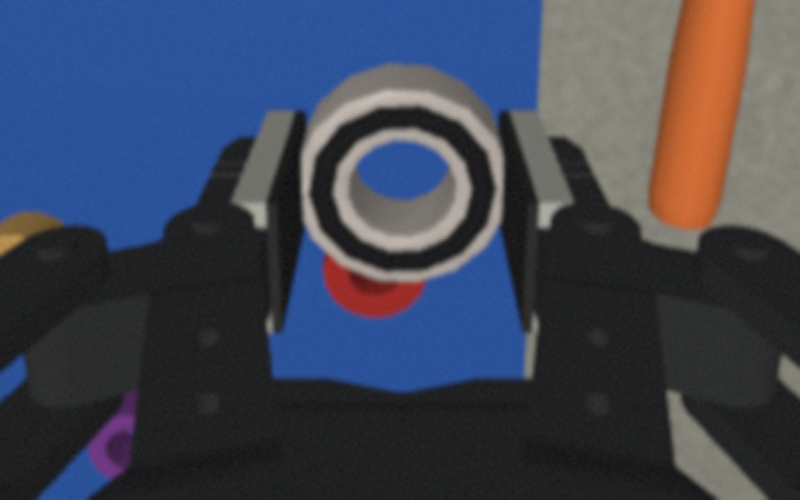

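The bearing is held squarely between the pads, with its ring centre at about (321,273) in the full image, roughly on the jaw centreline. Next I'll carry it above the green spindle.

move_arm --targets '[[[0,0,-0.026,0],[0.027,-0.0077,0,0],[0.027,-0.0077,0,0],[0.027,-0.0077,0,0],[0.027,-0.0077,0,0]]]'

```text
t: 6.88
position: [0.5459, -0.0777, 0.1585]
tool_rot: [-2.221, -2.219, 0.003]
wrist_force: [0.8, 0.1, -1.0]
finger_gap: 0.0366
```

move_arm --targets '[[[0.027,-0.0077,0,0],[0.027,-0.0077,0,0],[0.027,-0.0077,0,0],[0.027,-0.0077,0,0],[0.027,-0.0077,0,0]]]'

```text
t: 7.3
position: [0.5073, 0.0574, 0.1587]
tool_rot: [-2.221, -2.22, 0.003]
wrist_force: [-0.0, -0.4, -0.3]
finger_gap: 0.0364
```

move_arm --targets '[[[0.0285,-0.0077,0,0],[0,0,0,0],[0,0,0,0],[0,0,0,0],[0,0,0,0]]]'

```text
t: 7.72
position: [0.5009, 0.084, 0.1596]
tool_rot: [-2.222, -2.22, 0.002]
wrist_force: [0.9, 0.2, -0.9]
finger_gap: 0.036
```

```bash
python3 - <<'E'
from h import *
for k in range(5):
    w=r.read_camera("wrist");s=r.sense();print(s["position"].round(4),w["xyz"].round(4),s["finger_gap"],s["wrist_force"].round(2))
cv2.imwrite("pics/w4c.png",cv2.resize(w["img"][200:360,220:420],(750,600),interpolation=cv2.INTER_CUBIC)[:,:,::-1])
E
```

```text
[0.501  0.0839 0.1597] [0.5005 0.1554 0.3028] 0.03641363723907105 [-0.23 -0.4  -1.44]
[0.501  0.0839 0.1599] [0.5006 0.1552 0.303 ] 0.0365301678495079 [-0.13 -0.47 -0.56]
[0.5011 0.084  0.16  ] [0.5006 0.1552 0.3032] 0.03656670697472401 [-0.05 -0.69 -1.43]
[0.5011 0.0841 0.1601] [0.5006 0.1553 0.3033] 0.03634128912799231 [-1.24  0.47 -0.87]
[0.5011 0.0842 0.1602] [0.5006 0.1553 0.3034] 0.03638321344136502 [ 0.91 -0.67 -0.82]
```

View pics/w4c.png

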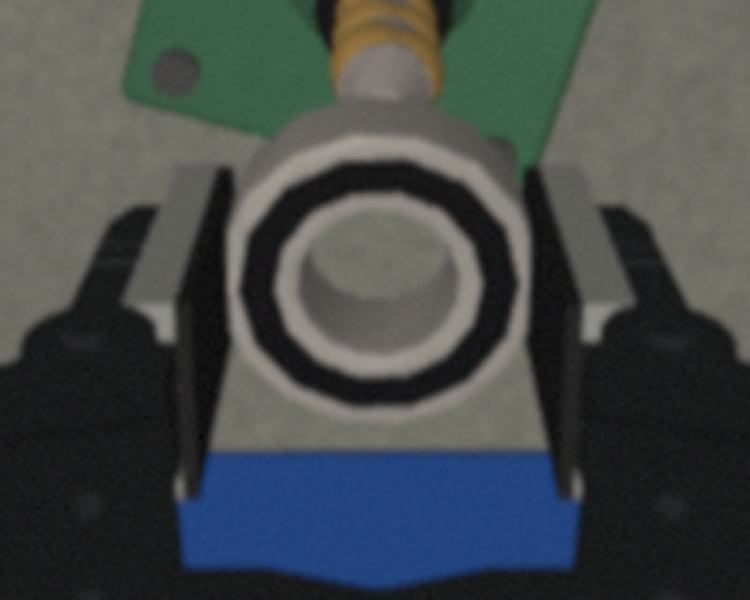

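The bearing is about 1–1.5 mm short of the shaft in world x, so I'll shift by 1 mm and lower it over the taper.

move_arm --targets '[[[0.0004,0.001,0.012,0],[0,0,0.012,0],[0,0,0.01,0],[0,0,0.007,0],[0,0,0.004,0]]]'

```text
t: 8.38
position: [0.5012, 0.0851, 0.1133]
tool_rot: [-2.221, -2.22, 0.003]
wrist_force: [0.3, 0.1, -0.7]
finger_gap: 0.0363
```

move_arm --targets '[[[0,0,0.003,0],[0,0,0,0],[0,0,0,0],[0,0,0,0]]]'

```text
t: 8.72
position: [0.5022, 0.0853, 0.1128]
tool_rot: [2.221, 2.221, 0.001]
wrist_force: [-0.1, -0.3, -0.5]
finger_gap: 0.0363
```

```bash
cat > st.py <<'E'
from h import *
a=[]
for k in range(3):
    w=r.read_camera("wrist");s=r.sense();a.append(np.r_[s["position"]*1e3,s["wrist_force"],s["torque"],s["finger_gap"]*1e3])
print(np.mean(a,0).round(2),s["t"])
E
python3 st.py
```

```text
[ 5.0222e+02  8.5250e+01  1.1277e+02 -2.7000e-01 -9.0000e-02 -4.6000e-01
 -1.0000e-02  0.0000e+00 -2.0000e-02  3.6400e+01] 8.8667
```

move_arm --targets '[[[0,0,0.002,0],[0,0,0.002,0],[0,0,0.002,0],[0,0,0.002,0],[0,0,0,0]]]'

```text
t: 9.28
position: [0.5023, 0.0859, 0.1044]
tool_rot: [-2.221, -2.221, -0.003]
wrist_force: [2.0, 4.7, -0.1]
finger_gap: 0.0365
```

move_arm --targets '[[[0,0,0.002,0],[0,0,0.002,0],[0,0,0,0]]]'

```text
t: 9.53
position: [0.5022, 0.0859, 0.1002]
tool_rot: [-2.221, -2.221, -0.002]
wrist_force: [0.0, 6.3, 0.2]
finger_gap: 0.0361
```

move_arm --targets '[[[0,0,0.002,0],[0,0,0.002,0],[0,0,0,0]]]'

```text
t: 9.78
position: [0.5022, 0.0859, 0.0962]
tool_rot: [-2.221, -2.221, -0.002]
wrist_force: [1.6, 5.9, 0.2]
finger_gap: 0.0359
```

move_arm --targets '[[[0.0008,0,0,0],[0,0,0,0],[0,0,0,0]]]'

```text
t: 10.03
position: [0.5021, 0.0862, 0.0961]
tool_rot: [-2.222, -2.221, -0.0]
wrist_force: [1.7, 4.7, -0.5]
finger_gap: 0.0364
```

move_arm --targets '[[[0,0,0.002,0]]]'

```text
t: 10.12
position: [0.5022, 0.0862, 0.0948]
tool_rot: [2.221, 2.221, 0.001]
wrist_force: [0.3, 4.3, 6.7]
finger_gap: 0.0365
```

move_arm --targets '[[[0,0,0.002,0]]]'

```text
t: 10.2
position: [0.5022, 0.0862, 0.0928]
tool_rot: [2.221, 2.221, 0.001]
wrist_force: [0.2, 4.6, 6.6]
finger_gap: 0.0366
```

move_arm --targets '[[[0,0,0.002,0]]]'

```text
t: 10.28
position: [0.5023, 0.0863, 0.0911]
tool_rot: [2.221, 2.221, 0.002]
wrist_force: [-1.1, 4.7, 11.6]
finger_gap: 0.0364
```

move_arm --targets '[[[0,0,0,0]]]'

```text
t: 10.37
position: [0.5023, 0.0863, 0.0906]
tool_rot: [2.222, 2.221, 0.002]
wrist_force: [0.7, 4.4, 2.9]
finger_gap: 0.0363
```

move_arm --targets '[[[0.0012,0,0,0],[0,0,0,0],[0,0,0,0]]]'

```text
t: 10.62
position: [0.5022, 0.0868, 0.0905]
tool_rot: [2.221, 2.22, -0.0]
wrist_force: [1.2, -1.7, 4.5]
finger_gap: 0.0362
```

move_arm --targets '[[[0,0,0.002,0]]]'

```text
t: 10.7
position: [0.5023, 0.0869, 0.0891]
tool_rot: [2.221, 2.22, 0.001]
wrist_force: [-1.0, -0.9, 8.8]
finger_gap: 0.0361
```

move_arm --targets '[[[0,0,0.002,0]]]'

```text
t: 10.78
position: [0.5022, 0.0869, 0.0868]
tool_rot: [2.222, 2.22, 0.0]
wrist_force: [0.3, -0.6, 5.6]
finger_gap: 0.0364
```

move_arm --targets '[[[0,0,0.002,0]]]'

```text
t: 10.87
position: [0.5021, 0.0869, 0.0846]
tool_rot: [2.222, 2.22, 0.0]
wrist_force: [0.2, -0.2, 5.0]
finger_gap: 0.0365
```

move_arm --targets '[[[0,0,0.002,0]]]'

```text
t: 10.95
position: [0.5021, 0.087, 0.0825]
tool_rot: [2.222, 2.22, 0.0]
wrist_force: [0.9, -0.6, 6.0]
finger_gap: 0.0361
```

move_arm --targets '[[[0,0,0.001,0],[0,0,0,0]]]'

```text
t: 11.12
position: [0.502, 0.087, 0.081]
tool_rot: [2.222, 2.221, -0.001]
wrist_force: [2.3, -2.0, 1.6]
finger_gap: 0.0363
```

move_arm --targets '[[[0,0,0.002,0],[0,0,0.002,0],[0,0,0.002,0],[0,0,0.002,0]]]'

```text
t: 11.45
position: [0.5023, 0.087, 0.0739]
tool_rot: [2.221, 2.22, 0.001]
wrist_force: [-0.8, -1.9, 10.8]
finger_gap: 0.0364
```

move_arm --targets '[[[0,0,0.001,0]]]'

```text
t: 11.53
position: [0.5022, 0.087, 0.0728]
tool_rot: [2.221, 2.22, 0.001]
wrist_force: [0.4, -1.7, 8.1]
finger_gap: 0.0361
```

move_arm --targets '[[[0,0,0.001,0]]]'

```text
t: 11.62
position: [0.5022, 0.087, 0.0717]
tool_rot: [2.221, 2.22, 0.0]
wrist_force: [1.1, -1.3, 6.3]
finger_gap: 0.0362
```

move_arm --targets '[[[0,0,0.001,0]]]'

```text
t: 11.7
position: [0.5021, 0.087, 0.0705]
tool_rot: [2.222, 2.22, 0.0]
wrist_force: [0.3, -1.3, 5.1]
finger_gap: 0.0362
```

move_arm --targets '[[[0,0,0.001,0]]]'

```text
t: 11.78
position: [0.5021, 0.0871, 0.0695]
tool_rot: [2.222, 2.221, 0.0]
wrist_force: [1.6, -1.1, 5.1]
finger_gap: 0.036
```

move_arm --targets '[[[0,0,0.001,0]]]'

```text
t: 11.87
position: [0.5021, 0.087, 0.0684]
tool_rot: [2.222, 2.221, 0.0]
wrist_force: [1.1, -1.7, 5.1]
finger_gap: 0.0365
```

move_arm --targets '[[[0,0,0.001,0]]]'

```text
t: 11.95
position: [0.5021, 0.0871, 0.0673]
tool_rot: [2.222, 2.221, 0.0]
wrist_force: [0.9, -1.2, 4.6]
finger_gap: 0.0363
```

move_arm --targets '[[[0,0,0.001,0]]]'

```text
t: 12.03
position: [0.5021, 0.0871, 0.0663]
tool_rot: [2.222, 2.221, 0.0]
wrist_force: [0.9, -1.9, 4.6]
finger_gap: 0.0365
```

move_arm --targets '[[[0,0,0.001,0]]]'

```text
t: 12.12
position: [0.5021, 0.0871, 0.0653]
tool_rot: [2.222, 2.221, 0.0]
wrist_force: [1.4, -1.9, 4.7]
finger_gap: 0.0363
```

move_arm --targets '[[[0,0,0.0005,0]]]'

```text
t: 12.2
position: [0.502, 0.0871, 0.0647]
tool_rot: [2.222, 2.221, -0.0]
wrist_force: [2.0, -2.0, 4.0]
finger_gap: 0.0365
```

move_arm --targets '[[[0,0,0.001,0]]]'

```text
t: 12.28
position: [0.502, 0.0871, 0.0638]
tool_rot: [2.222, 2.221, 0.0]
wrist_force: [0.1, -2.8, 5.1]
finger_gap: 0.0364
```

move_arm --targets '[[[0,0,0.001,0]]]'

```text
t: 12.37
position: [0.502, 0.0871, 0.0628]
tool_rot: [2.222, 2.221, 0.0]
wrist_force: [1.3, -3.0, 7.6]
finger_gap: 0.0361
```

move_arm --targets '[[[0,0,0.001,0]]]'

```text
t: 12.45
position: [0.5021, 0.0871, 0.0622]
tool_rot: [2.222, 2.221, 0.0]
wrist_force: [-2.3, -2.1, 14.6]
finger_gap: 0.0366
```

move_arm --targets '[[[0,0,0.0005,0]]]'

```text
t: 12.53
position: [0.5021, 0.0871, 0.0621]
tool_rot: [2.221, 2.221, 0.001]
wrist_force: [-2.4, -3.0, 15.4]
finger_gap: 0.0362
```

move_arm --targets '[[[0,0,0,0],[0,0,0,0],[0,0,0,0]]]'

```text
t: 12.78
position: [0.5021, 0.0871, 0.0622]
tool_rot: [2.221, 2.221, 0.001]
wrist_force: [-2.3, -2.7, 12.2]
finger_gap: 0.0367
```

```bash
python3 st.py
```

```text
[ 5.0207e+02  8.7120e+01  6.2160e+01 -1.1300e+00 -2.7500e+00  1.2400e+01
 -5.9000e-01  3.3000e-01 -3.0000e-02  3.6360e+01] 12.9333
```

move_arm --targets '[[[0,0,0.0002,0],[0,0,0,0],[0,0,0,0]]]'

```text
t: 13.18
position: [0.5021, 0.0871, 0.0621]
tool_rot: [2.221, 2.221, 0.001]
wrist_force: [-1.4, -2.1, 13.4]
finger_gap: 0.0362
```

move_arm --targets '[[[0,0,0,0],[0,0,0,0],[0,0,0,0],[0,0,0,0],[0,0,0,0]]]' --gripper 65

```text
t: 13.6
position: [0.5016, 0.0873, 0.0606]
tool_rot: [-2.221, -2.221, 0.001]
wrist_force: [-0.7, -0.0, -0.2]
finger_gap: 0.0634
```

move_arm --targets '[[[0,0,-0.01,0],[0,0,-0.025,0],[0,0,-0.035,0],[0,0,-0.035,0],[-0.02,-0.0034,0,0]]]'

```text
t: 14.02
position: [0.501, 0.0691, 0.1735]
tool_rot: [2.216, 2.22, 0.012]
wrist_force: [1.5, 0.3, 0.8]
finger_gap: 0.0636
```

move_arm --targets '[[[-0.0355,-0.006,0,0],[-0.0355,-0.006,0,0],[-0.0355,-0.006,0,0],[-0.0355,-0.006,0.01,0],[-0.0355,-0.006,0.01,0]]]'

```text
t: 14.43
position: [0.4684, -0.1118, 0.1473]
tool_rot: [2.22, 2.22, 0.002]
wrist_force: [1.1, 0.9, -1.1]
finger_gap: 0.0634
```

move_arm --targets '[[[-0.0355,-0.006,0.01,0],[-0.0355,-0.006,0.012,0],[-0.0355,-0.006,0,0],[-0.0355,-0.006,0,0],[-0.0355,-0.006,0,0]]]'

```text
t: 14.85
position: [0.4378, -0.2895, 0.1247]
tool_rot: [2.222, 2.221, 0.0]
wrist_force: [0.4, 0.2, 0.2]
finger_gap: 0.0634
```

move_arm --targets '[[[-0.007,-0.0016,0,0],[0,0,0,0],[0,0,0,0],[0,0,0,0],[0,0,0,0]]]'

```text
t: 15.27
position: [0.4372, -0.2936, 0.1244]
tool_rot: [2.22, 2.223, 0.0]
wrist_force: [0.2, 0.5, 0.1]
finger_gap: 0.0635
```

```bash
python3 look.py w5 spacer_mid .4368 -.2954; python3 st.py
```

```text
[ 0.4373 -0.2936  0.1244] [2.22  2.223 0.   ] [-0.59  0.02 -0.1   1.45  0.    0.98] 0.06370534732621379
0.93 320.0 200.7 [ 0.4363 -0.2936  0.0125]
0.67 356.0 284.0 [ 0.4683 -0.3702  0.0125]
depthface [ 0.4358 -0.293 ] diam 34.20958575725211 (298, 182, 44, 42)
outer [ 0.4371 -0.4181] diam 211.1 (183, 248, 276, 152)
outer [ 0.4358 -0.2925] diam 36.6 (298, 179, 44, 46)
hole [ 0.4358 -0.2915] diam 15.3 (309, 192, 22, 19)
[ 4.3717e+02 -2.9402e+02  1.2426e+02  1.9000e-01  3.3000e-01 -3.1000e-01
  0.0000e+00 -1.0000e-02  3.0000e-02  6.3560e+01] 15.5167
```

View pics/w5.png

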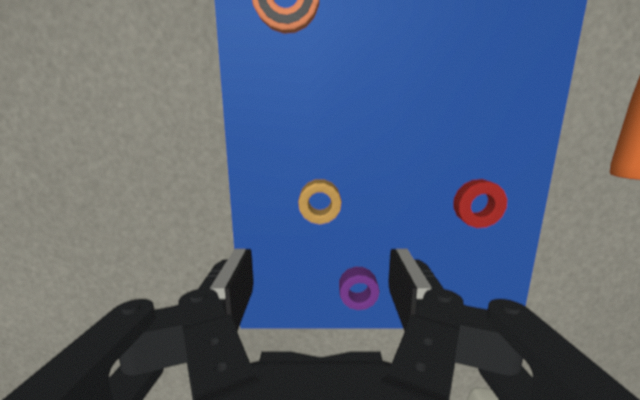

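move_arm --targets '[[[0.0008,-0.0014,0.022,0],[0,0,0.03,0],[0,0,0.03,0],[0,0,0.026,0],[0,0,0.01,0]]]'

```text
t: 15.93
position: [0.4338, -0.2926, 0.0024]
tool_rot: [-2.218, -2.218, 0.001]
wrist_force: [-0.7, 0.5, -0.1]
finger_gap: 0.0634
```

move_arm --targets '[[[0,0,0,0],[0,0,0,0],[0,0,0,0],[0,0,0,0]]]' --gripper 255

```text
t: 16.27
position: [0.4365, -0.2946, 0.0081]
tool_rot: [2.22, 2.219, 0.001]
wrist_force: [0.5, 0.3, 0.1]
finger_gap: 0.031
```

move_arm --targets '[[[0,0,0,0],[0,0,0,0],[0,0,-0.01,0],[0,0,-0.03,0],[0,0,-0.03,0]]]'

```text
t: 16.68
position: [0.4347, -0.2935, 0.0769]
tool_rot: [-2.22, -2.22, 0.001]
wrist_force: [1.3, -0.3, -0.6]
finger_gap: 0.0312
```

move_arm --targets '[[[0,0,-0.03,0],[0,0,-0.03,0],[0,0,-0.025,0],[0,0,0,0],[0,0,0,0]]]'

```text
t: 17.1
position: [0.4362, -0.2945, 0.1634]
tool_rot: [2.219, 2.219, 0.001]
wrist_force: [0.1, 0.4, -1.4]
finger_gap: 0.0316
```

```bash
python3 st.py; python3 - <<'E'
from h import *
w=r.read_camera("wrist");g=cv2.cvtColor(w["img"],cv2.COLOR_RGB2HSV);s=r.sense()["position"];save(w,"w6")
m=(g[:,:,0]>12)&(g[:,:,0]<30)&(g[:,:,1]>100);m[:200]=0;m[360:]=0;m[:,:260]=0;m[:,380:]=0
h=hullc(m);print(cv2.boundingRect(h));print(hcen(h,w,s[2]+.014)[0]-s[:2])
E
```

```text
[ 4.3528e+02 -2.9387e+02  1.6082e+02  3.4000e-01  1.2000e-01 -9.1000e-01
 -3.0000e-02  1.0000e-02 -3.0000e-02  3.1310e+01] 17.25
(285, 228, 72, 79)
[-0.00055072  0.00387536]
```

move_arm --targets '[[[0.0345,0.006,0,0],[0.0345,0.006,0,0],[0.0345,0.006,0,0],[0.0345,0.006,0,0],[0.0345,0.006,0,0]]]'

```text
t: 17.72
position: [0.4649, -0.1199, 0.1601]
tool_rot: [-2.221, -2.219, 0.001]
wrist_force: [-0.0, -0.2, -0.7]
finger_gap: 0.0313
```

move_arm --targets '[[[0.0345,0.006,0,0],[0.0345,0.006,0,0],[0.0345,0.006,0,0],[0.0345,0.006,0,0],[0.0345,0.006,0,0]]]'

```text
t: 18.13
position: [0.495, 0.0527, 0.1601]
tool_rot: [-2.221, -2.221, 0.002]
wrist_force: [-0.2, -0.7, -1.1]
finger_gap: 0.0314
```

move_arm --targets '[[[0.035,0.0062,0,0],[0,0,0,0],[0,0,0,0],[0,0,0,0],[0,0,0,0]]]'

```text
t: 18.55
position: [0.5015, 0.0851, 0.1606]
tool_rot: [-2.223, -2.22, 0.001]
wrist_force: [-0.1, 0.8, -0.2]
finger_gap: 0.0314
```

```bash
python3 st.py;python3 - <<'E'
from h import *
w=r.read_camera("wrist")
cv2.imwrite("pics/w7c.png",cv2.resize(w["img"][180:340,220:420],(750,600),interpolation=cv2.INTER_CUBIC)[:,:,::-1])
E
```

```text
[ 5.0165e+02  8.4950e+01  1.6096e+02  8.0000e-02  2.0000e-02 -5.9000e-01
  0.0000e+00 -2.0000e-02 -1.0000e-02  3.1290e+01] 18.7
```

View pics/w7c.png

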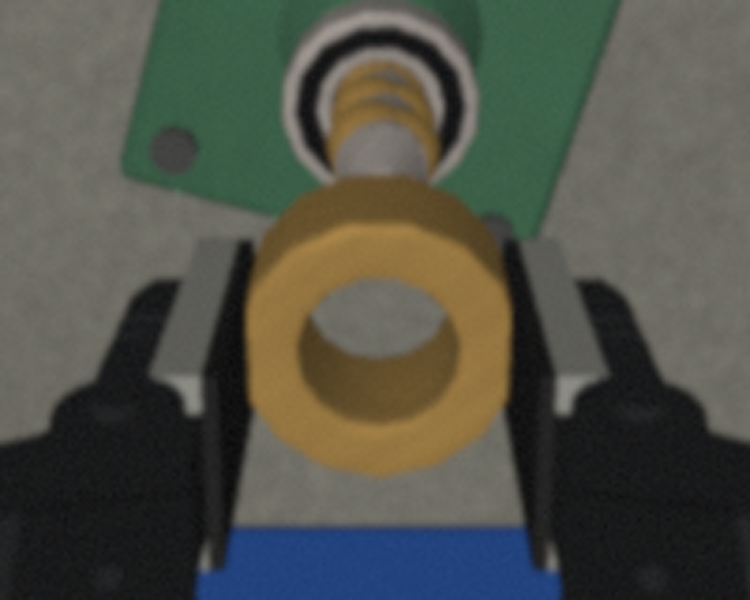

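The bearing sits flat on the shaft, and the spacer is aligned in x (shaft column 383, ring column 379 in the crop). I'll correct y and lower it.

move_arm --targets '[[[0.0014,0.0005,0.012,0],[0,0,0.012,0],[0,0,0.01,0],[0,0,0.007,0],[0,0,0.004,0]]]'

```text
t: 19.17
position: [0.5015, 0.0873, 0.1141]
tool_rot: [-2.221, -2.22, 0.003]
wrist_force: [-0.2, -1.1, 0.6]
finger_gap: 0.0313
```

move_arm --targets '[[[0,0,0.003,0],[0,0,0,0],[0,0,0,0],[0,0,0,0]]]'

```text
t: 19.5
position: [0.5023, 0.0873, 0.1133]
tool_rot: [2.222, 2.221, -0.0]
wrist_force: [-1.2, -1.6, -1.1]
finger_gap: 0.0311
```

move_arm --targets '[[[0,0,0.002,0],[0,0,0.002,0],[0,0,0.001,0]]]'

```text
t: 19.75
position: [0.5027, 0.087, 0.1088]
tool_rot: [2.221, 2.22, 0.001]
wrist_force: [-2.1, -4.7, 7.9]
finger_gap: 0.0312
```

move_arm --targets '[[[0,0,0.001,0],[0,0,0,0]]]'

```text
t: 19.92
position: [0.5026, 0.0869, 0.1078]
tool_rot: [2.221, 2.219, 0.0]
wrist_force: [-1.6, -4.3, 4.4]
finger_gap: 0.0313
```

move_arm --targets '[[[-0.0007,-0.0003,0,0],[0,0,0.001,0],[0,0,0.002,0],[0,0,0.002,0]]]'

```text
t: 20.25
position: [0.5025, 0.0864, 0.1029]
tool_rot: [2.221, 2.22, 0.001]
wrist_force: [-1.8, -4.7, 5.5]
finger_gap: 0.0311
```

move_arm --targets '[[[0,0,0.002,0],[0,0,0.002,0],[0,0,0.002,0]]]'

```text
t: 20.5
position: [0.5024, 0.0863, 0.0967]
tool_rot: [2.221, 2.22, 0.001]
wrist_force: [-0.2, -4.5, 5.0]
finger_gap: 0.0311
```

move_arm --targets '[[[0,0,0.002,0],[0,0,0.002,0],[0,0,0.001,0]]]'

```text
t: 20.75
position: [0.5025, 0.0862, 0.0922]
tool_rot: [2.221, 2.219, 0.001]
wrist_force: [-4.1, -7.2, 11.4]
finger_gap: 0.0317
```

move_arm --targets '[[[0,0,0.001,0],[0,0,0.001,0]]]'

```text
t: 20.92
position: [0.5025, 0.0861, 0.0905]
tool_rot: [2.221, 2.219, 0.001]
wrist_force: [-2.4, -7.2, 11.6]
finger_gap: 0.031
```

move_arm --targets '[[[-0.0012,-0.0005,0,0],[0,0,0,0]]]'

```text
t: 21.08
position: [0.5023, 0.0856, 0.09]
tool_rot: [2.221, 2.22, 0.003]
wrist_force: [1.5, -2.7, 6.2]
finger_gap: 0.0314
```

move_arm --targets '[[[0,0,0.001,0],[0,0,0.001,0]]]'

```text
t: 21.25
position: [0.5024, 0.0857, 0.0883]
tool_rot: [2.221, 2.22, 0.003]
wrist_force: [-0.7, -2.4, 7.7]
finger_gap: 0.0311
```

move_arm --targets '[[[0,0,0.001,0],[0,0,0.001,0]]]'

```text
t: 21.42
position: [0.5022, 0.0856, 0.0859]
tool_rot: [2.221, 2.22, 0.003]
wrist_force: [0.4, -2.3, 4.5]
finger_gap: 0.0311
```

move_arm --targets '[[[0,0,0.001,0],[0,0,0.001,0]]]'

```text
t: 21.58
position: [0.5021, 0.0857, 0.0836]
tool_rot: [2.221, 2.22, 0.002]
wrist_force: [1.2, -1.9, 5.2]
finger_gap: 0.0316
```

move_arm --targets '[[[0,0,0.001,0]]]'

```text
t: 21.67
position: [0.5021, 0.0856, 0.0825]
tool_rot: [2.221, 2.221, 0.002]
wrist_force: [2.3, -1.5, 5.0]
finger_gap: 0.0311
```

Landing is expected near TCP z ≈ 0.079, so I'll use fine steps.

move_arm --targets '[[[0,0,0.001,0]]]'

```text
t: 21.75
position: [0.502, 0.0856, 0.0814]
tool_rot: [2.221, 2.221, 0.002]
wrist_force: [1.9, -1.0, 4.9]
finger_gap: 0.0317
```

move_arm --targets '[[[0,0,0.001,0]]]'

```text
t: 21.83
position: [0.5019, 0.0856, 0.0803]
tool_rot: [2.221, 2.221, 0.001]
wrist_force: [2.2, -1.8, 5.5]
finger_gap: 0.0313
```

move_arm --targets '[[[0,0,0.0005,0]]]'

```text
t: 21.92
position: [0.5019, 0.0856, 0.0798]
tool_rot: [2.221, 2.221, 0.001]
wrist_force: [0.4, -1.7, 9.1]
finger_gap: 0.0312
```

move_arm --targets '[[[0,0,0.0005,0]]]'

```text
t: 22.0
position: [0.5019, 0.0856, 0.0797]
tool_rot: [2.221, 2.221, 0.002]
wrist_force: [-0.7, -1.6, 12.5]
finger_gap: 0.031
```

move_arm --targets '[[[0,0,0.0005,0]]]'

```text
t: 22.08
position: [0.5019, 0.0856, 0.0796]
tool_rot: [2.221, 2.221, 0.002]
wrist_force: [-0.2, -2.2, 13.4]
finger_gap: 0.0315
```

move_arm --targets '[[[0,0,0.0005,0]]]'

```text
t: 22.17
position: [0.502, 0.0856, 0.0794]
tool_rot: [2.221, 2.22, 0.002]
wrist_force: [-2.0, -2.3, 16.3]
finger_gap: 0.0311
```

move_arm --targets '[[[0,0,0,0],[0,0,0,0],[0,0,0,0]]]'

```text
t: 22.42
position: [0.5019, 0.0856, 0.0793]
tool_rot: [2.221, 2.22, 0.002]
wrist_force: [-0.6, -1.7, 12.8]
finger_gap: 0.0312
```

```bash
python3 st.py
```

```text
[ 5.0193e+02  8.5590e+01  7.9340e+01 -7.4000e-01 -1.8900e+00  1.3990e+01
 -4.7000e-01  2.2000e-01  1.0000e-02  3.1150e+01] 22.5667
```

move_arm --targets '[[[0,0,0,0],[0,0,0,0],[0,0,0,0],[0,0,0,0],[0,0,0,0]]]' --gripper 65

```text
t: 22.98
position: [0.5011, 0.0856, 0.0776]
tool_rot: [-2.221, -2.221, 0.001]
wrist_force: [-0.6, 0.5, 0.5]
finger_gap: 0.0635
```

move_arm --targets '[[[0,0,-0.01,0],[0,0,-0.025,0],[0,0,-0.03,0],[0,0,-0.03,0],[-0.02,0.0034,0,0]]]'

```text
t: 23.4
position: [0.5065, 0.0674, 0.1798]
tool_rot: [2.216, 2.221, 0.011]
wrist_force: [1.2, -0.5, 1.4]
finger_gap: 0.0637
```

move_arm --targets '[[[-0.0355,0.0065,0,0],[-0.0355,0.0065,0,0],[-0.0355,0.0065,0,0],[-0.0355,0.0065,0.01,0],[-0.0355,0.0065,0.01,0]]]'

```text
t: 23.82
position: [0.5378, -0.1138, 0.1543]
tool_rot: [2.22, 2.22, 0.002]
wrist_force: [0.5, 0.6, 0.3]
finger_gap: 0.0638
```

move_arm --targets '[[[-0.0355,0.0065,0.012,0],[-0.0355,0.0065,0.012,0],[-0.0355,0.0065,0.009,0],[-0.0355,0.0065,0,0],[-0.0355,0.0065,0,0]]]'

```text
t: 24.23
position: [0.5695, -0.2912, 0.1199]
tool_rot: [-2.221, -2.22, 0.0]
wrist_force: [1.3, 0.1, 0.8]
finger_gap: 0.0634
```

move_arm --targets '[[[-0.005,0.0016,0,0],[0,0,0,0],[0,0,0,0],[0,0,0,0],[0,0,0,0]]]'

```text
t: 24.65
position: [0.5715, -0.2932, 0.1206]
tool_rot: [2.22, 2.223, 0.0]
wrist_force: [-0.6, 0.7, 0.9]
finger_gap: 0.0635
```

```bash
python3 look.py w8 collar_mid .5715 -.295; python3 st.py
```

```text
[ 0.5715 -0.2933  0.1206] [2.22  2.222 0.   ] [-0.47  0.3   0.2   1.48  0.    1.1 ] 0.06357152517590312
0.79 317.3 202.5 [ 0.5683 -0.2949  0.0085]
depthface [ 0.5687 -0.2952] diam 39.117539424375806 (294, 182, 49, 47)
outer [ 0.572 -0.418] diam 211.3 (184, 248, 275, 152)
outer [ 0.5686 -0.2952] diam 41.0 (293, 180, 50, 51)
hole [ 0.5686 -0.2942] diam 16.3 (307, 195, 23, 19)
[ 5.7148e+02 -2.9375e+02  1.2048e+02  2.8000e-01  9.0000e-02  1.0000e-02
 -0.0000e+00  0.0000e+00 -2.0000e-02  6.3750e+01] 24.9
```

move_arm --targets '[[[-0.0012,-0.0029,0.02,0],[0,0,0.03,0],[0,0,0.03,0],[0,0,0.026,0],[0,0,0.01,0]]]'

```text
t: 25.32
position: [0.5665, -0.2945, -0.0001]
tool_rot: [-2.218, -2.218, 0.002]
wrist_force: [-1.3, 0.5, -1.0]
finger_gap: 0.0638
```

move_arm --targets '[[[0,0,0,0],[0,0,0,0],[0,0,0,0],[0,0,0,0]]]' --gripper 255

```text
t: 25.65
position: [0.5695, -0.2962, 0.0063]
tool_rot: [2.22, 2.219, 0.001]
wrist_force: [-0.5, -0.1, -0.4]
finger_gap: 0.0362
```

move_arm --targets '[[[0,0,0,0],[0,0,0,0],[0,0,-0.01,0],[0,0,-0.03,0],[0,0,-0.03,0]]]'

```text
t: 26.07
position: [0.5674, -0.2952, 0.0743]
tool_rot: [-2.22, -2.219, 0.001]
wrist_force: [-0.4, -0.9, 0.8]
finger_gap: 0.0366
```

move_arm --targets '[[[0,0,-0.03,0],[0,0,-0.03,0],[0,0,-0.026,0],[0.0345,-0.006,0,0],[0.0345,-0.006,0,0]]]'

```text
t: 26.48
position: [0.5571, -0.2275, 0.1628]
tool_rot: [2.222, 2.215, 0.002]
wrist_force: [0.2, 0.5, -1.3]
finger_gap: 0.0362
```

move_arm --targets '[[[0.0345,-0.006,0,0],[0.0345,-0.006,0,0],[0.0345,-0.006,0,0],[0.0345,-0.006,0,0],[0.0345,-0.006,0,0]]]'

```text
t: 26.9
position: [0.5259, -0.0527, 0.1611]
tool_rot: [2.222, 2.22, 0.001]
wrist_force: [0.3, 0.3, -0.8]
finger_gap: 0.0361
```

move_arm --targets '[[[0.0345,-0.006,0,0],[0.0345,-0.006,0,0],[0.0345,-0.006,0,0],[0.0345,-0.006,0,0],[0,0,0,0]]]'

```text
t: 27.32
position: [0.5015, 0.0884, 0.1612]
tool_rot: [-2.217, -2.225, -0.003]
wrist_force: [0.2, 0.5, -0.4]
finger_gap: 0.0361
```

move_arm --targets '[[[0,0,0,0],[0,0,0,0],[0,0,0,0]]]'

```text
t: 27.57
position: [0.5028, 0.083, 0.1605]
tool_rot: [2.223, 2.22, 0.0]
wrist_force: [-0.3, -0.5, -0.4]
finger_gap: 0.0362
```

```bash
python3 st.py;python3 - <<'E'
from h import *
w=r.read_camera("wrist")
cv2.imwrite("pics/w9c.png",cv2.resize(w["img"][180:340,220:420],(750,600),interpolation=cv2.INTER_CUBIC)[:,:,::-1])
E
```

```text
[ 5.0277e+02  8.2810e+01  1.6024e+02  1.7000e-01 -5.2000e-01 -6.6000e-01
 -2.0000e-02  1.0000e-02 -0.0000e+00  3.6470e+01] 27.7167
```

View pics/w9c.png

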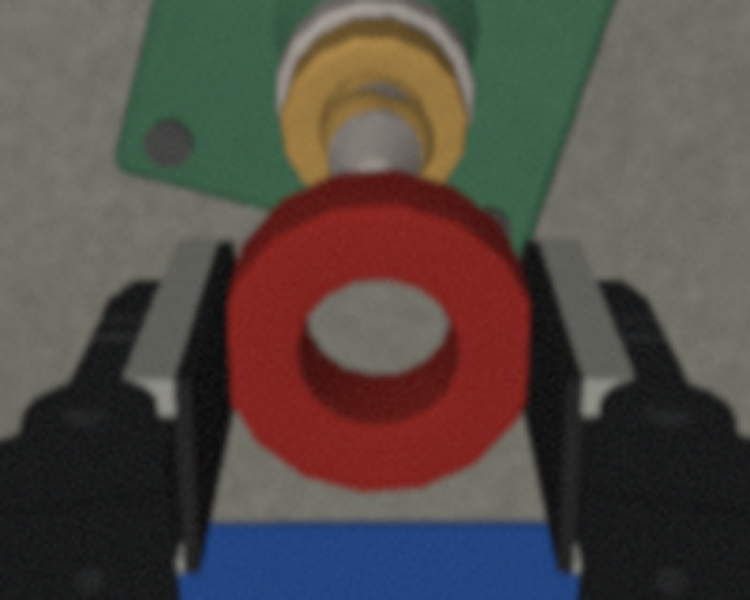

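The red collar is held and the spacer sits on the bearing. Next I'll shift to the shaft axis and lower it.

move_arm --targets '[[[0.002,-0.0006,0.012,0],[0,0,0.012,0],[0,0,0.01,0],[0,0,0.007,0],[0,0,0.004,0]]]'

```text
t: 28.18
position: [0.5012, 0.0857, 0.1131]
tool_rot: [-2.221, -2.22, 0.003]
wrist_force: [-1.0, -1.4, -0.6]
finger_gap: 0.0361
```

move_arm --targets '[[[0,0,0.003,0],[0,0,0,0],[0,0,0,0],[0,0,0,0]]]'

```text
t: 28.52
position: [0.5022, 0.0859, 0.1126]
tool_rot: [2.221, 2.221, 0.001]
wrist_force: [-0.7, 0.6, 0.0]
finger_gap: 0.0362
```

move_arm --targets '[[[0,0,0.001,0],[0,0,0.001,0],[0,0,0.001,0]]]'

```text
t: 28.77
position: [0.5021, 0.0858, 0.1092]
tool_rot: [2.222, 2.221, 0.0]
wrist_force: [-0.3, 0.3, -0.6]
finger_gap: 0.0358
```

move_arm --targets '[[[0,0,0.001,0],[0,0,0,0]]]'

```text
t: 28.93
position: [0.502, 0.0859, 0.108]
tool_rot: [-2.222, -2.221, -0.0]
wrist_force: [-0.0, 0.9, -0.4]
finger_gap: 0.0365
```

move_arm --targets '[[[0,0,0.001,0],[0,0,0.001,0]]]'

```text
t: 29.1
position: [0.5023, 0.086, 0.1066]
tool_rot: [2.221, 2.221, 0.002]
wrist_force: [-1.1, 0.9, 5.8]
finger_gap: 0.036
```

move_arm --targets '[[[0,0,0.001,0],[0,0,0.001,0]]]'

```text
t: 29.27
position: [0.5024, 0.086, 0.1049]
tool_rot: [2.221, 2.221, 0.002]
wrist_force: [0.1, 1.2, 4.6]
finger_gap: 0.0365
```

move_arm --targets '[[[0,0,0.001,0],[0,0,0.001,0]]]'

```text
t: 29.43
position: [0.5023, 0.086, 0.1027]
tool_rot: [2.221, 2.221, 0.002]
wrist_force: [-0.8, 2.6, 4.3]
finger_gap: 0.0361
```

move_arm --targets '[[[0,0,0.001,0],[0,0,0.001,0]]]'

```text
t: 29.6
position: [0.5022, 0.086, 0.1004]
tool_rot: [2.221, 2.221, 0.001]
wrist_force: [-0.2, 2.6, 4.9]
finger_gap: 0.0363
```

move_arm --targets '[[[0,0,0.001,0]]]'

```text
t: 29.68
position: [0.5022, 0.086, 0.0993]
tool_rot: [2.222, 2.221, 0.001]
wrist_force: [-1.4, 3.2, 5.5]
finger_gap: 0.0364
```

move_arm --targets '[[[0,0,0.001,0]]]'

```text
t: 29.77
position: [0.5022, 0.086, 0.0982]
tool_rot: [2.222, 2.221, 0.001]
wrist_force: [-1.1, 1.8, 4.3]
finger_gap: 0.0362
```

move_arm --targets '[[[0,0,0.001,0]]]'

```text
t: 29.85
position: [0.5022, 0.086, 0.0972]
tool_rot: [2.222, 2.221, 0.001]
wrist_force: [-0.5, 2.8, 5.3]
finger_gap: 0.0361
```

move_arm --targets '[[[0,0,0.0005,0]]]'

```text
t: 29.93
position: [0.5021, 0.0859, 0.0965]
tool_rot: [2.222, 2.221, 0.001]
wrist_force: [-0.3, 2.5, 3.9]
finger_gap: 0.036
```

move_arm --targets '[[[0,0,0.0005,0]]]'

```text
t: 30.02
position: [0.5021, 0.0859, 0.0961]
tool_rot: [2.222, 2.221, 0.0]
wrist_force: [0.3, 2.1, 5.2]
finger_gap: 0.0365
```

move_arm --targets '[[[0,0,0.0003,0]]]'

```text
t: 30.1
position: [0.5021, 0.0859, 0.0957]
tool_rot: [-2.222, -2.221, -0.0]
wrist_force: [0.6, 3.8, 6.5]
finger_gap: 0.0363
```

move_arm --targets '[[[0,0,0.0005,0]]]'

```text
t: 30.18
position: [0.5021, 0.0859, 0.0953]
tool_rot: [-2.222, -2.221, -0.0]
wrist_force: [1.1, 2.7, 5.0]
finger_gap: 0.0362
```

move_arm --targets '[[[0,0,0.0005,0]]]'

```text
t: 30.27
position: [0.5021, 0.0859, 0.095]
tool_rot: [2.222, 2.221, 0.001]
wrist_force: [-0.9, 2.6, 11.4]
finger_gap: 0.0364
```

move_arm --targets '[[[0,0,0.0003,0],[0,0,0,0]]]'

```text
t: 30.43
position: [0.5021, 0.0859, 0.095]
tool_rot: [2.222, 2.221, 0.001]
wrist_force: [-0.8, 4.0, 8.1]
finger_gap: 0.0364
```

Landed at about 0.095. I'll press a little further, to roughly 15 N.

move_arm --targets '[[[0,0,0.0005,0]]]'

```text
t: 30.52
position: [0.5022, 0.0859, 0.0949]
tool_rot: [2.221, 2.221, 0.001]
wrist_force: [-3.5, 2.7, 15.8]
finger_gap: 0.0364
```

move_arm --targets '[[[0,0,0.0004,0],[0,0,0,0]]]'

```text
t: 30.68
position: [0.5022, 0.0859, 0.0949]
tool_rot: [2.221, 2.221, 0.002]
wrist_force: [-3.7, 2.1, 14.8]
finger_gap: 0.0359
```

```bash
python3 st.py
```

```text
[ 5.0216e+02  8.5910e+01  9.4930e+01 -3.2700e+00  2.6700e+00  1.4920e+01
  5.3000e-01  7.7000e-01  1.0000e-02  3.6280e+01] 30.8333
```

move_arm --targets '[[[0,0,0,0],[0,0,0,0],[0,0,0,0],[0,0,0,0],[0,0,0,0]]]' --gripper 65

```text
t: 31.25
position: [0.5018, 0.0856, 0.0932]
tool_rot: [-2.222, -2.221, 0.001]
wrist_force: [-0.3, -0.0, 0.2]
finger_gap: 0.0638
```

move_arm --targets '[[[0,0,-0.01,0],[0,0,-0.025,0],[0,0,-0.03,0],[0,0,-0.03,0],[0,0,-0.03,0]]]'

```text
t: 31.67
position: [0.5017, 0.0857, 0.2207]
tool_rot: [2.222, 2.221, 0.0]
wrist_force: [0.3, -0.6, -0.4]
finger_gap: 0.0637
```

move_arm --targets '[[[0,0,0,0],[0,0,0,0],[0,0,0,0],[0,0,0,0]]]'

```text
t: 32.0
position: [0.5016, 0.0857, 0.2176]
tool_rot: [-2.221, -2.22, 0.002]
wrist_force: [0.1, -1.0, 0.4]
finger_gap: 0.0633
```

```bash
python3 - <<'E'
from h import *
w=r.read_camera("wrist");c=r.read_camera("side")
P=cloud(w);m=(np.hypot(P[:,:,0]-.502,P[:,:,1]-.086)<.021)&(P[:,:,2]>.06)&(P[:,:,2]<.13)
g=cv2.cvtColor(w["img"],cv2.COLOR_RGB2HSV);red=((g[:,:,0]<8)|(g[:,:,0]>172))&(g[:,:,1]>130)
print("collar top z",np.percentile(P[m&red][:,2],[10,50,75,90]).round(4))
s=lambda a:cv2.resize(a,(400,500),interpolation=cv2.INTER_CUBIC)
cv2.imwrite("pics/fin.png",np.hstack([s(c["img"][140:220,262:326]),s(w["img"][130:230,280:360])])[:,:,::-1])
E
```

```text
collar top z [0.1051 0.1061 0.1066 0.107 ]
```

View pics/fin.png

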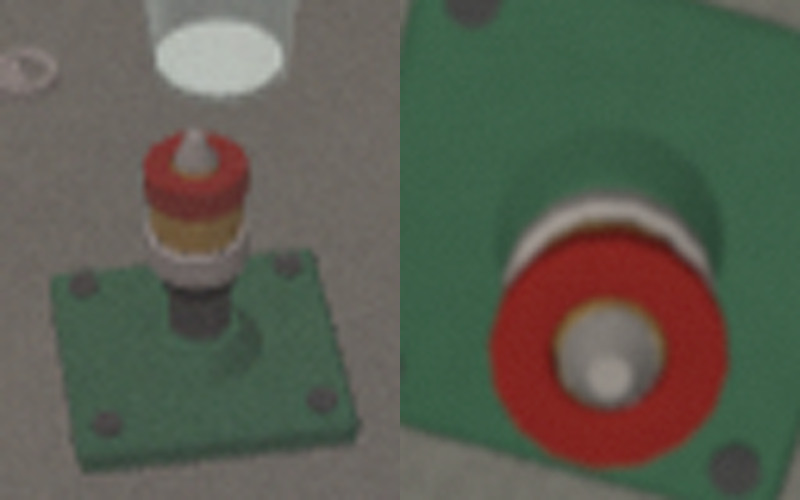

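The stack reads bearing, spacer, collar with no visible gap. The collar top is at 106.1 mm. Taking off the 47 mm of stacked parts puts the stop face at about 59 mm, which fits what I felt.

```bash
python3 -c "
from bench import r
print(r.sign_off())"
```

```text
the job is handed in; nothing more can be done
None
```

The steel bearing, brass spacer and red collar are on the green spindle in that order. Each was pressed home, and the job was handed in at about 32 s with the gripper open and clear of the stack.

| Part | Felt landing (TCP height) | Steady press when last measured | Highest force read |
|---|---|---|---|
| Bearing | about 63 mm | 13 N | 15.4 N |
| Spacer | 80 mm | 14 N | 16.3 N |
| Collar | 95 mm | 15 N | 15.8 N |

- **Gaps:** The last side and wrist pictures show no visible gaps. The collar top measured about 106 mm, which puts the stop face near 59 mm. That lies within the 56–66 mm range and agrees with the felt landings to about 1–2 mm, roughly the camera accuracy. The pictures are too coarse to rule out a gap smaller than that.
- **Disagreement:** The camera put the shaft's y about 1–2 mm lower than where the parts ended up centred. I corrected this by feel, and side forces while sliding the parts on reached 7 N.
- **Other objects:** I didn't touch the worn bearing, the purple look-alike, the beaker, the oil bottle or the tools. I did not measure their positions again at the end.

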